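# Turn the knob carousel to the jar that matches the sample and hold it

## Robot

A 7-joint arm with a two-finger parallel gripper is mounted at the origin on the work surface. World frame = base frame: x ahead of the robot, y to its left, z up, the work surface at z = 0. Lengths are in m, angles in rad, forces in N, time in s.
With the tool pointing down it reaches from about 0.35 to 0.775 m from the base axis. Payload 3.1 kg.
Tool frame: the origin (TCP) lies between the finger pads; the fingertips stand 25 mm ahead of it and the grasp point (between the pads) lies 6 mm ahead of it; x points along the fingers, y is the direction in which the jaws open and shut, and the axes are right-handed (so a half turn about x gives the same grasp; the last joint's range is limited). The gripper opens to 85 mm and grips with 20 to 120 N. Pads are 22 mm wide; open, the fingers measure 114 mm over their backs; the gripper's body (76 mm by 85 mm) begins 54 mm behind the grasp point. The pads swing forward as they close: fully open they stand 13 mm farther back than shut.
Start: joints at [-1.156, 0.311, 0.014, 1.512, -0.004, 1.319, -0.027], TCP at [0.243, 0.494, 0.256] pointing down, gripper open.
Joint ranges: [-2.7, 2.7], [-0.3, 1.91], [-1.27, 1.3], [0.12, 2.57], [-1.44, 4.58], [0.2, 2.03], [-3.05, 3.05]. Speed limits (rad/s): [2.79, 2.79, 3.14, 3.14, 3.14, 3.14, 3.14].

## Interface

Orientations are given as a 3x3 rotation matrix whose columns are the frame's x, y, z axes.
In Python, from rig import ctrl gives the robot as it stands.
- The arm moves only by the tool send_rows, never from a script. Its argument "motion" is a list of rows, each a list of 5 numbers: the closure, from 0 (fully open) to 1 (shut), then the shift along the tool's x, y, z in mm, then the turn about the tool's x in degrees. In form: [[jaw, x, y, z, roll], ...]. A call has 1 to 20 rows; each row is the pose to reach, as a shift and turn from the pose commanded when the call began, along the tool's axes at that moment; what a row does not reach only later rows make up. A row lasts 1/10 s, in which the tool goes at most 50 mm and 8.59 degrees, less where a joint would pass 70% of its speed; a pose out of reach is approached as far as the arm can. A call with a gripper value outside its range is refused whole. The fingers move at their own pace and stop on an object; "squeeze" is the grip in N (left out, the last holds). Time passes only in rows, so rows that repeat a pose let the fingers close. It gives the time, the measured TCP pose, the force and the opening at its end, in the units of the state.
- ctrl.observe(): the state, without advancing time (a new reading comes with each control period).
- ctrl.read_camera(name): name is "scene" or "side" or "wrist"; returns a dict with "pixels" (420x560x3 uint8, blue, green, red), "z_map" (420x560 float32, m along the optical axis (not along the pixel's ray), 0 where there is no reading), "mtx" (3x3 intrinsics, pixels), "world_to_cam" (4x4, takes a point from world to camera coordinates). Camera axes: x right, y up, looking along -z (the intrinsics and any distortion apply to the point x, -y, -z); pixel columns grow to the right and rows downward; lengths in m; the calibration is good to about 2 mm. A picture is of the moment at which its call begins.
- ctrl.sign_off(): hands the job in, once; it reports no verdict.
Trained networks look in a picture, given as the dict that the camera call returned (one of the last four; its "shot" number tells which), for a name from the list of things; names that differ only in an ending like _2 or _b are one class to them, and where a whole thing is asked for, a point or a joint stands for the part that bears it (a point fixed in the world has none). Each returns a list of dicts, best first, with "conf" (0 to 1); they miss things now and then, are a little off and sometimes report something else, mostly with a low value. They report only what shows in the picture. A call takes as long as a camera call. They do not tell look-alikes from the thing itself.
- ctrl.find_in(picture, query): "extent" ([left, top, width, height] in pixels, round what is visible of it).
- ctrl.outline_of(picture, query): "pixels" (420x560 bool, what is visible of it) and "extent" ([left, top, width, height] in pixels, round what is visible of it).
- ctrl.place_of(picture, query): "point" ([column, row] in pixels: a listed point, or the origin of a listed thing).
The state is a dict: "time_s": time; "joint_pos": joint angles; "joint_velocities": joint speeds; "joint_efforts": joint torques, N m; "ee_pos": TCP position; "eef_rot": TCP orientation; "ft_force": force on the tool from outside, world axes, zero at the start; "wrist_torque": the same for the moment, N m; "opening": opening from 0.0 (shut) to 1.0 (fully open).
Only numpy, scipy, OpenCV 4.12 (cv2) and the standard library are available. Lean on these libraries where they do the work, as an engineer would, in place of code of your own. Each camera call takes 0.05 s, during which the arm holds its last target. There are 200 camera calls.

## Task

One control knob lies in the picking dish at the front of the parts carousel as a sample. Turn the carousel until the jar whose cap has the sample's colour stands squarely at the dish, and finish with the fingers still holding the carousel firmly so that it stays still there; keep the hand off that jar itself at the end (hold by the carrying handle, for instance), because I am going to unscrew it. Leave the sample in the dish and do not shift the other loose knobs, the chassis, the mug or the screwdriver.

Things in the scene. Friction and masses are not known exactly. Their poses are not given: they have to be found in the camera images.
- carousel: The carousel's fixed base, bolted to the bench: dark steel disc 210 mm across and 10 mm thick, with a flat tongue to the picking dish on its front side. Origin: on the turning axis, at bench level. Its z is up and its -x axis points from the turning axis to the dish (the carousel's front).
- dish (a point): Centre of the floor of the picking dish, 3 mm above the bench and 180 mm from the turning axis. The dish is an open grey plastic tray, 75 mm (radially) by 95 mm, 18 mm high, walls 3 mm. The sample knob lies in it.
- front (a point): The jar's place in front of the dish: the point where the centre of the underside of a jar is when that jar stands squarely at the dish; 94 mm from the turning axis, 24 mm above the bench. It belongs to the fixed base.
- turntable: Turning part: grey tray 264 mm across, its top 24 mm above the bench, six jars clipped fast in it, a centre post (diameter 14 mm) and a black carrying handle on it, all one. Turns endlessly both ways about the vertical, friction about 0.04 N m; stays where left; cannot be lifted. Origin: on the turning axis, 18 mm above the bench; x along the handle bar, towards the red-capped jar; z up.
- handle (a point): Centre of the handle, on the turning axis, 158 mm above the bench: a black bar 90 mm long (along the turntable's x), 14 mm thick (along y), 18 mm high (149 to 167 mm above the bench). The jar caps below reach 104 mm above the bench.
- jar_red: Translucent screw-top jar of red control knobs with a red cap: 50 mm in diameter, 80 mm high with its 44 mm wide, 16 mm high cap; clipped fast in the turntable, its axis 94 mm from the turning axis, 0 degrees anticlockwise (seen from above) from the turntable's x axis. Origin: centre of its underside, 24 mm above the bench; z up, its x points away from the turning axis.
- jar_yellow: Translucent screw-top jar of yellow control knobs with a yellow cap: 50 mm in diameter, 80 mm high with its 44 mm wide, 16 mm high cap; clipped fast in the turntable, its axis 94 mm from the turning axis, 60 degrees anticlockwise (seen from above) from the turntable's x axis. Origin: centre of its underside, 24 mm above the bench; z up, its x points away from the turning axis.
- jar_blue: Translucent screw-top jar of blue control knobs with a blue cap: 50 mm in diameter, 80 mm high with its 44 mm wide, 16 mm high cap; clipped fast in the turntable, its axis 94 mm from the turning axis, 120 degrees anticlockwise (seen from above) from the turntable's x axis. Origin: centre of its underside, 24 mm above the bench; z up, its x points away from the turning axis.
- jar_white: Translucent screw-top jar of white control knobs with a white cap: 50 mm in diameter, 80 mm high with its 44 mm wide, 16 mm high cap; clipped fast in the turntable, its axis 94 mm from the turning axis, 180 degrees anticlockwise (seen from above) from the turntable's x axis. Origin: centre of its underside, 24 mm above the bench; z up, its x points away from the turning axis.
- jar_black: Translucent screw-top jar of black control knobs with a black cap: 50 mm in diameter, 80 mm high with its 44 mm wide, 16 mm high cap; clipped fast in the turntable, its axis 94 mm from the turning axis, 240 degrees anticlockwise (seen from above) from the turntable's x axis. Origin: centre of its underside, 24 mm above the bench; z up, its x points away from the turning axis.
- jar_green: Translucent screw-top jar of green control knobs with a green cap: 50 mm in diameter, 80 mm high with its 44 mm wide, 16 mm high cap; clipped fast in the turntable, its axis 94 mm from the turning axis, 300 degrees anticlockwise (seen from above) from the turntable's x axis. Origin: centre of its underside, 24 mm above the bench; z up, its x points away from the turning axis.
- knob_red: Loose red control knob, 28 mm in diameter at the foot, 16 mm high; origin: centre of its underside. One of the three loose knobs (red, yellow, blue) lies in the picking dish as the sample; the other two lie on the green cutting mat.
- knob_yellow: Loose yellow control knob, 28 mm in diameter at the foot, 16 mm high; origin: centre of its underside. One of the three loose knobs (red, yellow, blue) lies in the picking dish as the sample; the other two lie on the green cutting mat.
- knob_blue: Loose blue control knob, 28 mm in diameter at the foot, 16 mm high; origin: centre of its underside. One of the three loose knobs (red, yellow, blue) lies in the picking dish as the sample; the other two lie on the green cutting mat.
- unit: Bystander: open blue-grey electronics chassis 150 x 240 x 44 mm on the green cutting mat; origin: centre of its underside.
- mug: Bystander: white mug, 80 mm across, 92 mm high, with a handle on its +y side; origin: centre of its underside.
- screwdriver: Bystander: screwdriver with a red handle lying on the bench to the right, lying along its x; origin: centre of its underside.
Not all that is in view belongs to the job. What is meant by the knob_yellow is not brown, and is the smaller of those in its own colour.

How it is judged:
At the end, for the whole second after the job is handed in: Sample still in the dish; the jar with its colour within 12 mm (horizontally) of its place at the dish, untouched by the robot; turntable at rest (below 0.05 rad/s) with the fingers pressing on it, or on what it carries, with more than 2 N (((horizontal distance between knob_red and dish below 0.045 m and horizontal distance between jar_red and front below 0.012 m and contact force between each of the fingers, the arm and jar_red below 0.2 N) or (horizontal distance between knob_yellow and dish below 0.045 m and horizontal distance between jar_yellow and front below 0.012 m and contact force between each of the fingers, the arm and jar_yellow below 0.2 N) or (horizontal distance between knob_blue and dish below 0.045 m and horizontal distance between jar_blue and front below 0.012 m and contact force between each of the fingers, the arm and jar_blue below 0.2 N)) and contact force between the fingers and turntable above 2 N and angular speed of turntable below 0.05 rad/s); the arm keeps its last pose, push and grip.
It fails at once if the sample is taken out of the dish, or another loose knob is shifted by more than 15 mm ((distance of knob_red from where it was at the start of the episode above 0.015 m and horizontal distance between knob_red and dish above 0.05 m) or (distance of knob_yellow from where it was at the start of the episode above 0.015 m and horizontal distance between knob_yellow and dish above 0.05 m) or (distance of knob_blue from where it was at the start of the episode above 0.015 m and horizontal distance between knob_blue and dish above 0.05 m)).
It fails at once if the chassis, the mug or the screwdriver is shifted by more than 20 mm (distance of any of unit, mug, screwdriver from where it was at the start of the episode above 0.02 m).
It also fails if it takes over 51 s, if anything falls off the work surface, if the arm or the gripper's body presses on something with over 40 N, if the wrist force passes 120 N, or if a joint passes its speed limit or range.

## Working session

There is one attempt and no reset: what is moved stays moved. The work goes in short steps, Python scripts to look and compute and a tool call to move; the robot and the scene stay as the last step left them, time stands still between calls to the robot, and variables do not carry over. Pictures are saved under pics/ and viewed, about 8 in all and at most 12, crops included, and the job is handed in when it is done.

Besides the shell and the picture viewer there is one more tool, called after "Emit:" as name([rows], argument=value, ...), one row to a line, values as JSON. send_rows: Moves the arm, as the interface text tells. Its arguments: {"type":"object","properties":{"motion":{"type":"array"},"squeeze":{"type":"number"}},"required":["motion"]}

```bash
mkdir -p pics; cat > h.py <<'E'
import numpy as np, cv2
from rig import ctrl
def w(p,u,v,z=None):
    """pixel -> world, by depth or on plane z"""
    M=np.linalg.inv(p["world_to_cam"]);K=p["mtx"]
    d=np.array([(u-K[0,2])/K[0,0],-(v-K[1,2])/K[1,1],-1.])
    if z is None: return (M@np.r_[d*p["z_map"][int(v),int(u)],1])[:3]
    D=M[:3,:3]@d;o=M[:3,3];return o+D*(z-o[2])/D[2]
E
python3 - <<'E'
from h import *
a=ctrl.read_camera("scene");b=ctrl.read_camera("side")
cv2.imwrite("pics/scene.png",a["pixels"]);cv2.imwrite("pics/side.png",b["pixels"])
for n,p in(("scene",a),("side",b)):
    np.save(n+".npy",p,allow_pickle=True)
    for q in "handle dish front jar_red jar_yellow jar_blue jar_white jar_black jar_green knob_red knob_yellow knob_blue".split():
        r=ctrl.place_of(p,q)
        print(n,q,[(np.round(x["point"]),round(x["conf"],2),w(p,*x["point"],{"handle":.158,"dish":.003,"front":.024}.get(q,.024 if "jar" in q else .003)).round(3)) for x in r[:3]])
s=ctrl.observe();print(s["time_s"],s["ee_pos"],s["eef_rot"])
E
```

```text
scene handle [(array([266., 211.]), 0.95, array([0.529, 0.022, 0.158])), (array([257., 279.]), 0.29, array([0.729, 0.177, 0.158]))]
scene dish [(array([297., 226.]), 0.67, array([ 0.349, -0.019,  0.003]))]
scene front [(array([286., 232.]), 0.88, array([ 0.418, -0.003,  0.024])), (array([258., 275.]), 0.36, array([0.607, 0.062, 0.024]))]
scene jar_red []
scene jar_yellow [(array([295., 272.]), 0.78, array([0.538, 0.126, 0.024]))]
scene jar_blue [(array([300., 250.]), 0.68, array([0.458, 0.079, 0.024]))]
scene jar_white [(array([275., 235.]), 0.58, array([ 0.451, -0.017,  0.024]))]
scene jar_black [(array([243., 240.]), 0.81, array([ 0.525, -0.069,  0.024]))]
scene jar_green [(array([235., 259.]), 0.94, array([ 0.6  , -0.026,  0.024])), (array([277., 238.]), 0.63, array([ 0.458, -0.003,  0.024]))]
scene knob_red []
scene knob_yellow [(array([409., 307.]), 0.59, array([0.437, 0.39 , 0.003])), (array([430., 288.]), 0.49, array([0.341, 0.397, 0.003])), (array([400., 269.]), 0.48, array([0.326, 0.309, 0.003]))]
scene knob_blue [(array([299., 251.]), 0.71, array([0.439, 0.063, 0.003])), (a
[... 871 characters left out ...]
3, -0.068,  0.024]))]
side jar_green [(array([237., 215.]), 0.55, array([ 0.614, -0.017,  0.024]))]
side knob_red [(array([326., 225.]), 0.57, array([ 0.357, -0.018,  0.003]))]
side knob_yellow [(array([336., 352.]), 0.79, array([0.333, 0.394, 0.003])), (array([292., 346.]), 0.69, array([0.434, 0.388, 0.003])), (array([339., 319.]), 0.59, array([0.325, 0.306, 0.003]))]
side knob_blue [(array([328., 152.]), 0.6, array([ 0.351, -0.393,  0.003])), (array([298., 320.]), 0.44, array([0.422, 0.315, 0.003]))]
1.3 [0.24253533 0.49363175 0.25627002] [[-3.50069561e-05  4.40974006e-01  8.97519875e-01]
 [-4.12836718e-05  8.97519874e-01 -4.40974007e-01]
 [-9.99999999e-01 -5.24900736e-05 -1.32144127e-05]]
```

View pics/scene.png

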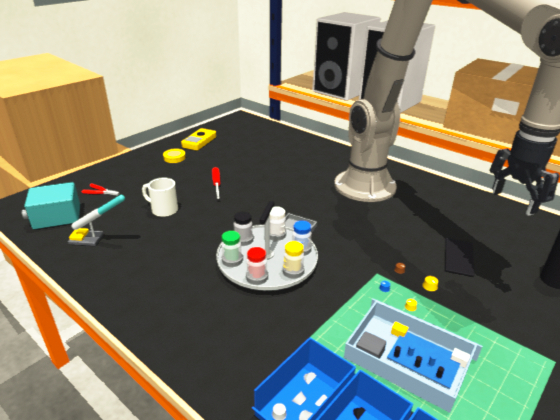

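View pics/side.png

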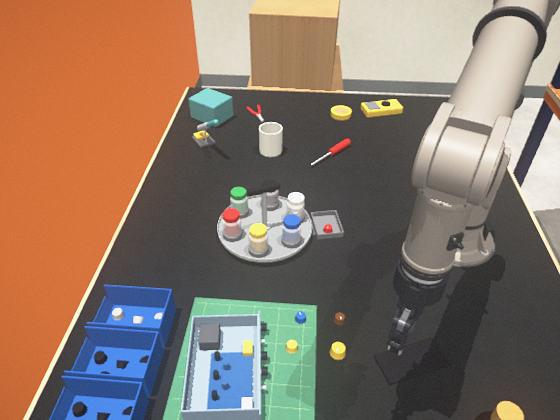

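Two views agree. The carousel axis is near (0.53, 0.02). The dish is at side pixel (327,226) and holds a red knob. Red candidates:
- red knob in the dish: side (327,228)
- red jar cap: side (231,216)
- brown decoy knob: side (340,318)
- screwdriver handle: side (341,147)

Next I'll take one close crop to confirm the sample and fit the geometry from depth.

```bash
python3 - <<'E'
from h import *
for n in("scene","side"):
    p=np.load(n+".npy",allow_pickle=True).item();K=p["mtx"];M=np.linalg.inv(p["world_to_cam"])
    v,u=np.mgrid[:420,:560];z=p["z_map"]
    P=np.stack([(u-K[0,2])/K[0,0]*z,-(v-K[1,2])/K[1,1]*z,-z],-1)@M[:3,:3].T+M[:3,3]
    hsv=cv2.cvtColor(p["pixels"],cv2.COLOR_BGR2HSV).astype(int);H,S,V=hsv[...,0],hsv[...,1],hsv[...,2]
    near=(np.hypot(P[...,0]-.531,P[...,1]-.021)<.14)&(z>0)
    hm=near&(P[...,2]>.135)&(P[...,2]<.19);h=P[hm]
    e=np.linalg.svd(h[:,:2]-h[:,:2].mean(0),full_matrices=False)[2][0]
    print(n,"handle",h.shape,(h.min(0)+h.max(0)).round(3)/2,"z",np.percentile(h[:,2],[5,95]).round(3),"ang",np.degrees(np.arctan2(e[1],e[0])).round(1))
    top=near&(P[...,2]>.097)&(P[...,2]<.112)
    C={}
    for c,m,o in(("red",(H<8)|(H>172),0),("yellow",(H>20)&(H<35),60),("blue",(H>105)&(H<130),120),("green",(H>45)&(H<90),300)):
        q=P[top&m&(S>130)]
        if len(q)>5: C[o]=q[:,:2].mean(0);print(c,len(q),C[o].round(3),q[:,2].mean().round(3))
    q=P[top&(S<50)&(V>170)];print("white",len(q),q.mean(0).round(3) if len(q) else ""); 
    if len(q)>5:C[180]=q[:,:2].mean(0)
    # fit c + .094*R(a): complex least squares
    o=np.radians(list(C));y=np.array([complex(*x) for x in C.values()])
    A=np.c_[np.ones(len(o)),np.exp(1j*o)];s=np.linalg.lstsq(A,y,rcond=None)[0]
    print("axis",s[0].round(4),"r",abs(s[1]).round(3),"ang",np.degrees(np.angle(s[1])).round(1),abs(A@s-y).round(3))
    d=P[(np.hypot(P[...,0]-.351,P[...,1]+.015)<.075)&(P[...,2]>.010)&(P[...,2]<.03)&(z>0)&(P[...,0]<.41)&(S<60)]
    r=cv2.minAreaRect(d[:,:2].astype(np.float32)*1000);print("dish rim",len(d),r,d[:,2].max().round(3))
    k=P[(np.hypot(P[...,0]-.351,P[...,1]+.015)<.07)&((H<8)|(H>172))&(S>130)&(V>80)&(z>0)];print("sample",len(k),k.mean(0).round(3) if len(k) else "")
    if n=="side":cv2.imwrite("pics/crop.png",cv2.resize(p["pixels"][170:270,200:360],None,fx=5,fy=5,interpolation=cv2.INTER_CUBIC))
E
```

```text
scene handle (175, 3) [0.5305 0.028  0.1525] z [0.147 0.168] ang 24.9
red 197 [0.618 0.07 ] 0.103
yellow 189 [0.541 0.121] 0.103
blue 55 [0.46  0.087] 0.101
green 177 [ 0.612 -0.024] 0.103
white 128 [ 0.449 -0.011  0.103]
axis (0.5341+0.0299j) r 0.093 ang 24.8 [0.001 0.002 0.004 0.001 0.002]
dish rim 122 ((363.6710205078125, -13.285785675048828), (97.09225463867188, 97.93861389160156), 9.211411476135254) 0.03
sample 0 
side handle (267, 3) [0.5325 0.0265 0.153 ] z [0.146 0.169] ang 26.1
red 170 [0.616 0.07 ] 0.104
yellow 44 [0.536 0.133] 0.102
blue 162 [0.453 0.082] 0.104
green 106 [ 0.609 -0.026] 0.105
white 157 [ 0.448 -0.013  0.104]
axis (0.5311+0.0299j) r 0.096 ang 26.0 [0.003 0.007 0.002 0.003 0.003]
dish rim 262 ((366.956787109375, -11.207626342773438), (97.06888580322266, 100.30402374267578), 11.37756633758545) 0.029
sample 54 [0.353 0.01  0.016]
```

View pics/crop.png

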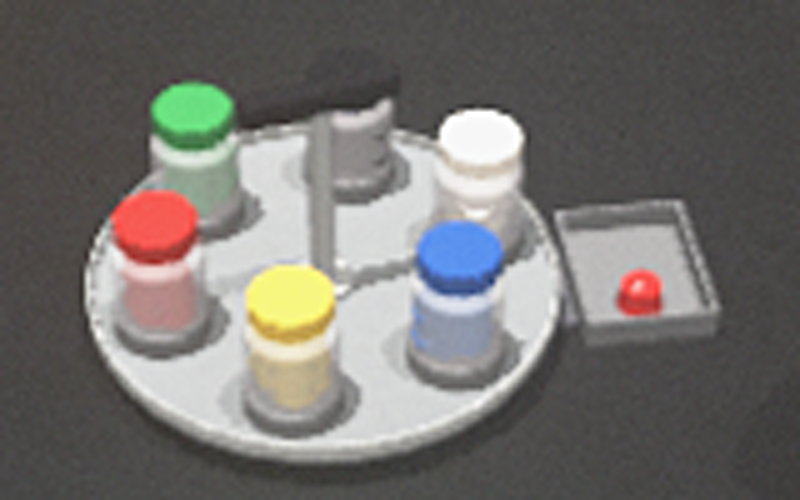

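The sample is red (crop (640,292)) and sits in the dish. The red jar is at about 25.5° on an axis near (0.532, 0.029). I'll move above the handle with the jaws turned across the bar.

Emit:
send_rows([
  [0, 0, -29, 46, 8],
  [0, 0, -58, 93, 17],
  [0, 0, -87, 139, 25],
  [0, 0, -115, 186, 34],
  [0, 0, -144, 232, 42],
  [0, 0, -173, 279, 50],
  [0, 0, -202, 325, 58],
  [0, 0, -231, 372, 67],
  [0, 0, -260, 418, 75],
  [0, 0, -289, 465, 83],
  [0, 0, -289, 465, 91],
  [0, 0, -289, 465, 100],
  [0, 0, -289, 465, 108],
  [0, 0, -289, 465, 117],
  [0, 0, -289, 465, 125],
  [0, 0, -289, 465, 128],
  [0, 0, -289, 465, 128],
  [0, 0, -289, 465, 128],
], squeeze=60)

```text
time_s: 3.1
ee_pos: [0.5324, 0.0293, 0.2563]
eef_rot: [[0.0, 0.437, -0.899], [0.0, -0.899, -0.437], [-1.0, -0.0, -0.0]]
ft_force: [-0.7, -0.4, 0.4]
opening: 1.0
```

```bash
python3 - <<'E'
from h import *
p=ctrl.read_camera("wrist");cv2.imwrite("pics/wrist.png",p["pixels"]);np.save("wrist.npy",p,allow_pickle=True)
s=ctrl.observe();print(s["time_s"],s["ee_pos"].round(4) if hasattr(s["ee_pos"],"round") else s["ee_pos"],np.round(s["eef_rot"],3),np.round(s["joint_pos"],2))
for q in("handle","dish","front","jar_red","jar_white"):
    print(q,[(np.round(x["point"]),round(x["conf"],2),w(p,*x["point"],{"handle":.158,"dish":.003}.get(q,.024)).round(3)) for x in ctrl.place_of(p,q)[:2]])
b=np.load("side.npy",allow_pickle=True).item()
for u,v in((557,212),(682,203),(718,325),(590,342)):
    print(w(b,200+u/5,170+v/5,.018).round(3))
E
```

```text
3.15 [0.5325 0.0293 0.2563] [[ 0.     0.437 -0.9  ]
 [ 0.    -0.9   -0.437]
 [-1.    -0.    -0.   ]] [-0.61  0.32  0.68  1.58 -0.21  1.32 -1.02]
handle [(array([286., 224.]), 0.81, array([0.53 , 0.024, 0.158]))]
dish [(array([252., 310.]), 0.64, array([ 0.355, -0.015,  0.003]))]
front [(array([266., 258.]), 0.88, array([0.44 , 0.004, 0.024]))]
jar_red [(array([283.,  90.]), 0.87, array([0.618, 0.069, 0.024]))]
jar_white [(array([286., 258.]), 0.71, array([ 0.45 , -0.018,  0.024]))]
[ 0.4   -0.052  0.018]
[ 0.327 -0.066  0.018]
[0.309 0.035 0.018]
[0.379 0.055 0.018]
```

View pics/wrist.png

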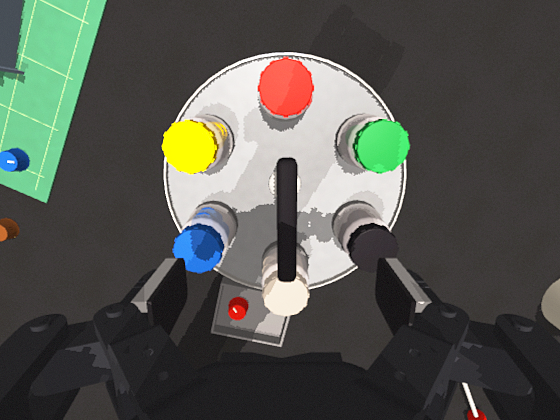

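The wrist view shows the black bar running from (287,158) to (287,282), vertical and across the jaws. The red cap is at (286,88) and the dish with the red sample is at (252,312). I'll check the dish yaw and bar centre from this view.

```bash
python3 - <<'E'
from h import *
p=np.load("wrist.npy",allow_pickle=True).item();K=p["mtx"];M=np.linalg.inv(p["world_to_cam"])
a,b=w(p,287,158,.167),w(p,287,282,.167);print("bar",a,b,(a+b)/2,np.degrees(np.arctan2(*(a-b)[1::-1])))
v,u=np.mgrid[:420,:560];z=p["z_map"]
P=np.stack([(u-K[0,2])/K[0,0]*z,-(v-K[1,2])/K[1,1]*z,-z],-1)@M[:3,:3].T+M[:3,3]
S=cv2.cvtColor(p["pixels"],cv2.COLOR_BGR2HSV)[...,1]
h=P[(z>0)&(P[...,2]>.16)&(P[...,2]<.175)&(np.hypot(P[...,0]-.531,P[...,1]-.027)<.06)]
print("bar depth",cv2.minAreaRect((h[:,:2]*1000).astype(np.float32)),h[:,2].mean())
t=P[(z>0)&(abs(P[...,2]-.024)<.004)&(np.hypot(P[...,0]-.531,P[...,1]-.027)<.145)]
print("tray circle",cv2.minEnclosingCircle((t[:,:2]*1000).astype(np.float32)))
c=np.array([w(p,x,y,.018) for x,y in((212,333),(279,346))]);e=c[0]-c[1];print("dish outer edge",c.round(3),np.linalg.norm(e).round(3),"yaw",np.degrees(np.arctan2(-e[0],e[1])).round(1))
m=c.mean(0)[:2]
for ax in((.531,.027),(.532,.029)):
    d=np.array(ax)-m;print("yaw",np.degrees(np.arctan2(d[1],d[0])).round(1),np.linalg.norm(d).round(3))
E
```

```text
bar [0.57296957 0.04448031 0.167     ] [0.4929377  0.00505742 0.167     ] [0.53295364 0.02476887 0.167     ] 26.22439178681697
bar depth ((531.7081298828125, 24.74650764465332), (89.41270446777344, 13.888867378234863), 26.529808044433594) 0.16581737063219937
tray circle ((530.4931640625, 24.477182388305664), 131.09756469726562)
dish outer edge [[ 0.31   0.021  0.018]
 [ 0.33  -0.066  0.018]] 0.09 yaw 13.0
yaw 13.2 0.217
yaw 13.7 0.219
```

Emit:
send_rows([
  [0, 0, 4, 3, 0],
  [0, 30, 4, 3, 0],
  [0, 60, 4, 3, 0],
  [0, 80, 4, 3, 0],
  [0, 92, 4, 3, 0],
  [0, 92, 4, 3, 0],
  [0.5, 92, 4, 3, 0],
  [1, 92, 4, 3, 0],
  [1, 92, 4, 3, 0],
  [1, 92, 4, 3, 0],
  [1, 92, 4, 3, 0],
  [1, 92, 4, 3, 0],
  [1, 92, 4, 3, 0],
  [1, 92, 4, 3, 0],
], squeeze=60)

```text
time_s: 4.8
ee_pos: [0.5317, 0.0246, 0.1649]
eef_rot: [[0.001, 0.436, -0.9], [0.001, -0.9, -0.436], [-1.0, -0.0, -0.001]]
ft_force: [-2.3, 0.8, 5.0]
opening: 0.148
```

The jaws stopped at about 13 mm, so the bar is gripped. Now I'll turn −166° in two calls.

Emit:
send_rows([
  [1, 0, 0, 0, -3],
  [1, 0, 0, 0, -7],
  [1, 0, 0, 0, -12],
  [1, 0, 0, 0, -17],
  [1, 0, 0, 0, -22],
  [1, 0, 0, 0, -27],
  [1, 0, 0, 0, -32],
  [1, 0, 0, 0, -37],
  [1, 0, 0, 0, -42],
  [1, 0, 0, 0, -47],
  [1, 0, 0, 0, -52],
  [1, 0, 0, 0, -57],
  [1, 0, 0, 0, -62],
  [1, 0, 0, 0, -67],
  [1, 0, 0, 0, -72],
  [1, 0, 0, 0, -77],
  [1, 0, 0, 0, -80],
  [1, 0, 0, 0, -82],
  [1, 0, 0, 0, -83],
  [1, 0, 0, 0, -83],
])

```text
time_s: 6.8
ee_pos: [0.5315, 0.0246, 0.1649]
eef_rot: [[0.0, 0.946, 0.323], [0.001, 0.323, -0.946], [-1.0, 0.0, -0.001]]
ft_force: [-1.9, 2.0, 6.2]
opening: 0.15
```

Emit:
send_rows([
  [1, 0, 0, 0, -3],
  [1, 0, 0, 0, -7],
  [1, 0, 0, 0, -12],
  [1, 0, 0, 0, -17],
  [1, 0, 0, 0, -22],
  [1, 0, 0, 0, -27],
  [1, 0, 0, 0, -32],
  [1, 0, 0, 0, -37],
  [1, 0, 0, 0, -42],
  [1, 0, 0, 0, -47],
  [1, 0, 0, 0, -52],
  [1, 0, 0, 0, -57],
  [1, 0, 0, 0, -62],
  [1, 0, 0, 0, -67],
  [1, 0, 0, 0, -72],
  [1, 0, 0, 0, -77],
  [1, 0, 0, 0, -80],
  [1, 0, 0, 0, -82],
  [1, 0, 0, 0, -83],
  [1, 0, 0, 0, -83],
])

```text
time_s: 8.8
ee_pos: [0.5314, 0.0244, 0.1649]
eef_rot: [[-0.0, -0.205, 0.979], [0.0, 0.979, 0.205], [-1.0, 0.0, 0.0]]
ft_force: [-2.4, 0.2, 5.8]
opening: 0.153
```

```bash
python3 - <<'E'
from h import *
s=ctrl.observe();print(s["time_s"],np.round(s["ee_pos"],4),np.round(s["eef_rot"],3),np.round(s["ft_force"],1),np.round(s["joint_pos"],2),s["opening"])
a=ctrl.read_camera("side");cv2.imwrite("pics/end.png",cv2.resize(a["pixels"][150:280,180:380],None,fx=4,fy=4,interpolation=cv2.INTER_CUBIC))
for n,p in(("side",a),("scene",ctrl.read_camera("scene"))):
    K=p["mtx"];M=np.linalg.inv(p["world_to_cam"]);v,u=np.mgrid[:420,:560];z=p["z_map"]
    P=np.stack([(u-K[0,2])/K[0,0]*z,-(v-K[1,2])/K[1,1]*z,-z],-1)@M[:3,:3].T+M[:3,3]
    hsv=cv2.cvtColor(p["pixels"],cv2.COLOR_BGR2HSV).astype(int);H,S=hsv[...,0],hsv[...,1]
    top=(np.hypot(P[...,0]-.5315,P[...,1]-.0247)<.14)&(P[...,2]>.097)&(P[...,2]<.112)&(z>0)&(S>130)
    for c,m,o in(("red",(H<8)|(H>172),0),("yellow",(H>20)&(H<35),60),("blue",(H>105)&(H<130),120),("green",(H>45)&(H<90),300)):
        q=P[top&m]
        if len(q)>20:
            x=q[:,:2].mean(0)-(.5315,.0247);print(n,c,len(q),x.round(3),"turntable x at",((np.degrees(np.arctan2(x[1],x[0]))-o)%360).round(1))
    k=P[(np.hypot(P[...,0]-.351,P[...,1]+.015)<.07)&((H<8)|(H>172))&(S>130)&(z>0)&(P[...,2]<.03)];print("sample",len(k),k.mean(0).round(3) if len(k) else "")
E
```

```text
8.8 [0.5314 0.0244 0.1649] [[-0.    -0.205  0.979]
 [ 0.     0.979  0.205]
 [-1.     0.     0.   ]] [-2.4  0.2  5.8] [-0.15  0.34  0.09  1.7  -0.04  1.1   1.73] 0.15340889755393528
side red 159 [-0.092 -0.015] turntable x at 189.3
side yellow 40 [-0.033 -0.093] turntable x at 190.4
side blue 108 [ 0.067 -0.067] turntable x at 195.3
side green 132 [-0.063  0.072] turntable x at 191.3
sample 60 [0.353 0.011 0.016]
scene red 144 [-0.09  -0.016] turntable x at 190.1
scene yellow 143 [-0.028 -0.086] turntable x at 192.1
scene blue 70 [ 0.068 -0.059] turntable x at 198.8
scene green 166 [-0.06   0.073] turntable x at 189.3
sample 11 [0.346 0.002 0.018]
```

View pics/end.png

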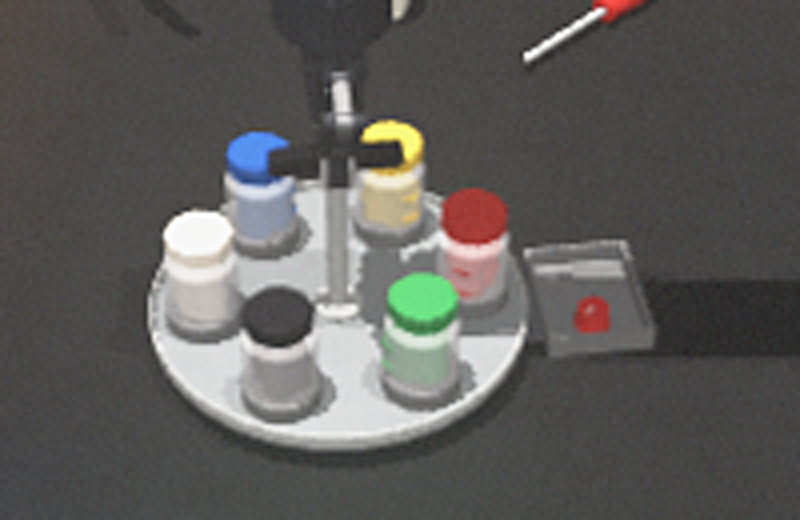

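The red jar now stands facing the dish (red cap (475,217), dish (590,300)). The turntable is at about 191–192° against a target of about 192°. The bar is held at 60 N and the fingers are clear of every jar, so I'm handing in.

```bash
python3 -c "
from rig import ctrl
print(ctrl.sign_off())"
```

```text
the job is handed in; nothing more can be done
None
```

The red-capped jar now stands at the dish, and I've handed the job in with the fingers still gripping the carrying handle at 60 N. No verdict was reported.

- **Sample:** it is red, and it measured within 2 mm of its starting position in the side view after the turn.
- **Turn:** I gripped the handle bar on the turning axis and turned the carousel 166° anticlockwise in about 4 s. The job took about 9 s in all.
- **Final position:** after the turn the hand is at 191.8°, against a target of about 192.3°. The red cap itself measured 189–190° in both camera views. That puts the jar about 1–5 mm from its place, within the 12 mm allowed.
- **Where readings disagreed:**
    - The dish direction came out between 11° and 14° depending on the view, so I used 12.3°.
    - The blue cap, partly hidden, gave 195–199° for the final angle, which I discounted.
- **Not checked:** I didn't re-measure the loose knobs, chassis, mug or screwdriver afterwards. The hand never went low near them.

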